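# Roll up the teal shutter on the laboratory desk

### The job

Of the two roll-top crucible boxes on the desk, open the one with the teal shutter: roll its slatted shutter up and back along the curved tracks as far as it goes, so that it stays open by itself after you let go. Keep the cream shutter shut.

Things in the scene. Friction and masses are not known exactly. Their poses are not given: they have to be found in the camera images.
- teal_box: Grey roll-top box with a teal slatted shutter, fixed, 280 mm deep (x), 192 wide (y), 185 high, half-round sides. Origin: centre of its underside; front faces its own -x, roughly to the robot; z up. The curved tracks are circular about a level axis along the box's y, 45 mm above the origin. The slats' outer face is 128 mm from that axis; the side panels' edging reaches 145 mm.
- teal_knob (a point): Centre of the teal shutter's black knob: level cylinder, 36 mm long along the box's y, 18 mm thick, mid-width near the lower edge, standing off the slats on a 10 mm stem. It runs on a 168 mm circle about the tracks' axis: shut, 20 degrees above the axis's level on the -x side; open, 95 degrees (over the top). Pinched on its flat ends (along y) it can pivot between the fingers.
- teal_shutter (a joint): Angle the teal shutter has rolled up along its tracks, rad: 0 shut, 1.31 (75 degrees) fully open at the stop. Takes about 2 N at the knob. Let go less than about two thirds of the way up, it sinks shut; near the top it stays or settles back to the stop by its own weight.
- cream_shutter (a joint): The same angle for the other box, which looks the same but has a cream shutter: 0 shut. Either box may be on the left.

How it is judged:
By the outcome, as a careful person would: the job done as asked, in the order asked, and still so for the second after the job is handed in, with the robot touching nothing.
It also fails if it takes over 38 s, if anything falls off the work surface, if the arm or the gripper's body presses on something with over 40 N, if the wrist force passes 120 N, or if a joint passes its speed limit or range.

### The arm

A 6-joint arm with a two-finger parallel gripper is mounted at the origin on the work surface. World frame = base frame: x ahead of the robot, y to its left, z up, the work surface at z = 0. Lengths are in m, angles in rad, forces in N, time in s.
With the tool pointing down it reaches from about 0.375 to 0.75 m from the base axis. Payload 9 kg.
Tool frame: the origin (TCP) lies midway between the tips of the shut fingers; the grasp point (between the pads) lies 19 mm behind it; z points along the fingers, y is the line along which they close (so a half turn about z gives the same grasp; the last joint's range is limited). The gripper opens to 85 mm and grips with 20 to 120 N. Pads are 22 mm wide; open, the fingers measure 114 mm over their backs; the gripper's body (76 mm by 85 mm) begins 54 mm behind the grasp point. The pads swing forward as they close: fully open they stand 13 mm farther back than shut.
Start: joints at [0.893, 0.104, 0.097, 1.564, 0, 1.353], TCP at [0.266, 0.538, 0.195] pointing down, gripper open.
Joint ranges: [-2.99, 2.99], [-0.84, 1.86], [-1.1, 1.16], [-1.84, 2.11], [-1.51, 1.56], [-3.14, 3.14]. Speed limits (rad/s): [2.22, 2.22, 2.57, 3.14, 3.14, 3.14].

### API

Orientations are given as a unit quaternion [w, x, y, z].
In Python, from cell import r gives the robot as it stands. The module is installed in compiled form; this text tells all that it offers.
- The arm moves only by the tool arm_command, never from a script. Its argument "increments" is a list of rows, each an object with "grip": the opening, from 0 (shut) to 1 (fully open); "delta_pos": the shift along the tool's x, y, z in m, a list of three; "yaw": the turn about the tool's z in degrees. In form: [{"grip": grip, "delta_pos": [x, y, z], "yaw": yaw}, ...]. A call has 1 to 8 rows; each row shifts and turns the commanded pose from where the row before left it, along the tool's axes as they then stand; what a row does not reach is not made up. A row lasts 1/8 s, in which the tool goes at most 62.5 mm and 10.7 degrees, less where a joint would pass 70% of its speed; a pose out of reach is approached as far as the arm can. A call with a gripper value outside its range is refused whole. The fingers move at their own pace and stop on an object; "grip_force" is the grip in N (left out, the last holds). Time passes only in rows, so rows that do not move let the fingers close. It gives the time, the measured TCP pose, the force, the opening and the grip force at its end, in the units of the state.
- r.sense(): the state, without advancing time (a new reading comes with each control period).
- r.camera(name): name is "side" or "top"; returns the picture (480x640x3 uint8, red, green, blue); there is no depth.
- r.get_calibration(name): a dict with "mtx" (3x3 intrinsics, pixels), "xyz" and "orientation" of the camera in the world. Camera axes: x right, y down, z forward; pixel columns grow to the right and rows downward; lengths in m; the calibration is good to about 2 mm. A picture is of the moment at which its call begins. get_calibration takes no time and is no camera call.
- r.sign_off(): hands the job in; it is judged then, once.
Trained networks look in the newest picture that a camera, given by its name, has taken for a name from the list of things; names that differ only in an ending like _2 or _b are one class to them, and where a whole thing is asked for, a point or a joint stands for the part that bears it (a point fixed in the world has none). Each returns a list of dicts, best first, with "conf" (0 to 1); they miss things now and then, are a little off and sometimes report something else, mostly with a low value. They report only what shows in the picture. A call takes as long as a camera call.
- r.silhouettes(name, camera): "region" (480x640 bool, what is visible of it).
- r.place_of(name, camera): "point" ([x, y, z] in m, in world coordinates, good to about 4 mm: a listed point, or the origin of a listed thing).
The state is a dict: "time": time; "joint_positions": joint angles; "joint_vel": joint speeds; "effort": joint torques, N m; "position": TCP position; "orientation": TCP orientation; "ft_force": force on the tool from outside, world axes, zero at the start; "torque": the same for the moment, N m; "finger_gap": finger opening in m; "finger_force": force on a finger pad.
Only numpy, scipy, OpenCV 4.12 (cv2) and the standard library are available. Lean on these libraries where they do the work, as an engineer would, in place of code of your own. Each camera call takes 0.05 s, during which the arm holds its last target. There are 200 camera calls.

## Working session

There is one attempt and no reset: what is moved stays moved. The work goes in short steps, Python scripts to look and compute and a tool call to move; the robot and the scene stay as the last step left them, time stands still between calls to the robot, and variables do not carry over. Pictures are saved under pics/ and viewed, at most 10 in all, crops included, and the job is handed in when it is done.

Besides the shell and the picture viewer there is one more tool, called after ">>>" as name([rows], argument=value, ...), one row to a line, values as JSON. arm_command: Moves the arm, as the interface text tells. Its arguments: {"type":"object","properties":{"increments":{"type":"array","items":{"type":"object","properties":{"grip":{"type":"number"},"delta_pos":{"type":"array","items":{"type":"number"}},"yaw":{"type":"number"}}}},"grip_force":{"type":"number"}},"required":["increments"]}

```bash
mkdir -p pics; python3 - <<'E'
from cell import r
import cv2,numpy as np
ims=[]
for c in("side","top"):
    im=r.camera(c); ims.append(im)
    k=r.get_calibration(c);print(c,k)
    for n in("teal_knob","teal_box"):
        print(n,[(np.round(d["point"],4),round(d["conf"],2)) for d in r.place_of(n,c)])
    cv2.imwrite(f"pics/{c}0.png",im[:,:,::-1])
s=r.sense();print({k:np.round(v,3) for k,v in s.items()})
E
```

```text
side {'mtx': array([[472.54579259,   0.        , 313.25834355],
       [  0.        , 472.54579259, 237.96889637],
       [  0.        ,   0.        ,   1.        ]]), 'xyz': array([ 0.70378102, -0.18325067,  0.77996698]), 'orientation': array([-0.14204507,  0.90356249,  0.39980232, -0.05963335])}
teal_knob [(array([ 0.4756, -0.1496,  0.1042]), 0.74)]
teal_box [(array([ 0.6371, -0.144 ,  0.0014]), 0.92)]
top {'mtx': array([[587.89828717,   0.        , 314.43734815],
       [  0.        , 587.89828717, 242.39803138],
       [  0.        ,   0.        ,   1.        ]]), 'xyz': array([ 0.46700256, -0.02944491,  0.91436689]), 'orientation': array([-0.03125848,  0.71257027, -0.70074775,  0.0148024 ])}
teal_knob [(array([ 0.4755, -0.1469,  0.101 ]), 0.73)]
teal_box [(array([ 0.6373, -0.1419,  0.0036]), 0.66)]
{'time': np.float64(0.3), 'joint_positions': array([0.893, 0.104, 0.097, 1.564, 0.   , 1.353]), 'joint_vel': array([ 0.   , -0.001,  0.002,  0.001,  0.001, -0.001]), 'effort': array([-2.0000e-03, -5.5611e+01,  5.0310e+01,  7.0000e-03, -0.0000e+00,
        0.0000e+00]), 'position': array([0.266, 0.538, 0.194]), 'orientation': array([-0.   ,  0.228,  0.974, -0.   ]), 'ft_force': array([-0.065, -0.425,  1.075]), 'torque': array([-0.019,  0.02 ,  0.011]), 'finger_force': np.float64(0.0), 'finger_gap': np.float64(0.086)}
```

View pics/top0.png

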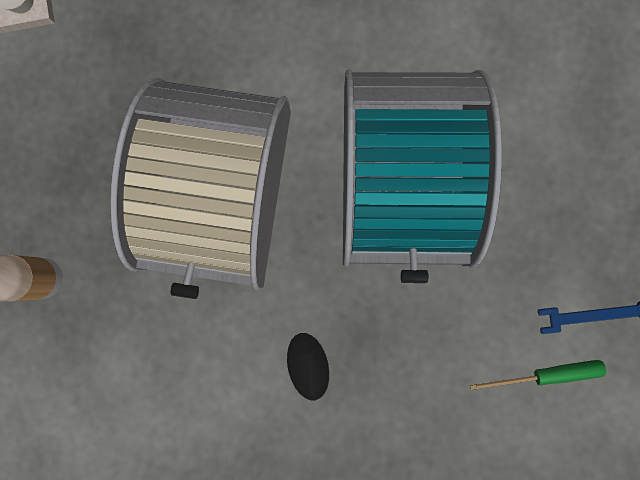

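View pics/side0.png

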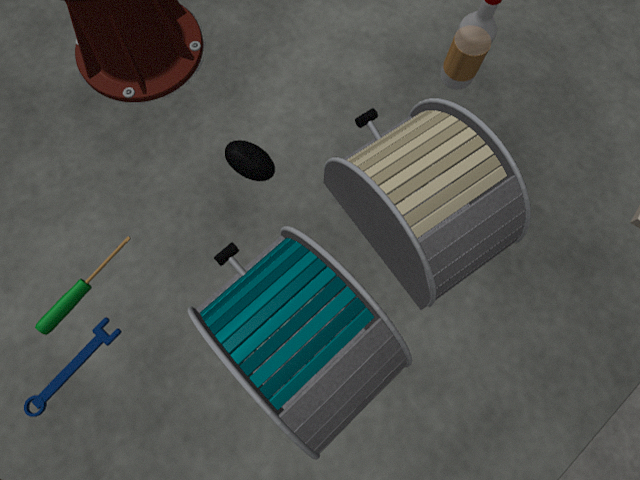

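>>> arm_command([
  {"grip":1,"delta_pos":[0,0,-0.05],"yaw":-9.6},
  {"grip":1,"delta_pos":[0,0,-0.05],"yaw":-9.6},
  {"grip":1,"delta_pos":[0,0,-0.05],"yaw":-9.6},
  {"grip":1,"delta_pos":[-0.01,-0.045,0],"yaw":0},
  {"grip":1,"delta_pos":[-0.01,-0.045,0],"yaw":0},
  {"grip":1,"delta_pos":[-0.01,-0.045,0],"yaw":0},
  {"grip":1,"delta_pos":[-0.01,-0.045,0],"yaw":0},
  {"grip":1,"delta_pos":[-0.01,-0.045,0],"yaw":0},
], grip_force=40)

```text
time: 1.3
position: [0.326, 0.3137, 0.3447]
orientation: [0.0, -0.022, 1.0, 0.0]
ft_force: [0.4, -0.4, -0.4]
finger_gap: 0.0854
finger_force: 0.0
```

>>> arm_command([
  {"grip":1,"delta_pos":[-0.01,-0.045,0],"yaw":0},
  {"grip":1,"delta_pos":[-0.01,-0.045,0],"yaw":0},
  {"grip":1,"delta_pos":[-0.01,-0.045,0],"yaw":0},
  {"grip":1,"delta_pos":[-0.01,-0.045,0],"yaw":0},
  {"grip":1,"delta_pos":[-0.01,-0.045,0],"yaw":0},
  {"grip":1,"delta_pos":[-0.01,-0.045,0],"yaw":0},
  {"grip":1,"delta_pos":[-0.01,-0.045,0],"yaw":0},
  {"grip":1,"delta_pos":[-0.01,-0.045,0],"yaw":0},
])

```text
time: 2.3
position: [0.4214, -0.0428, 0.3448]
orientation: [0.0, -0.021, 1.0, -0.0]
ft_force: [0.8, -0.2, -0.4]
finger_gap: 0.0857
finger_force: 0.0
```

>>> arm_command([
  {"grip":1,"delta_pos":[-0.017,-0.036,0],"yaw":0},
  {"grip":1,"delta_pos":[-0.017,-0.036,0],"yaw":0},
  {"grip":1,"delta_pos":[-0.016,-0.035,0],"yaw":0},
  {"grip":1,"delta_pos":[0,0,0.05],"yaw":0},
  {"grip":1,"delta_pos":[0,0,0.05],"yaw":0},
  {"grip":1,"delta_pos":[0,0,0.03],"yaw":0},
  {"grip":1,"delta_pos":[0,0,0],"yaw":0},
])

```text
time: 3.18
position: [0.4745, -0.1452, 0.2126]
orientation: [-0.002, -0.021, 1.0, 0.001]
ft_force: [-0.1, 0.0, 1.2]
finger_gap: 0.0852
finger_force: 0.0
```

```bash
python3 - <<'E'
from cell import r
import cv2,numpy as np
im=r.camera("side")
print([(np.round(d["point"],4),round(d["conf"],2)) for d in r.place_of("teal_knob","side")])
cv2.imwrite("pics/side1.png",im[:,:,::-1])
print(r.sense()["position"])
E
```

```text
[(array([ 0.4779, -0.147 ,  0.1045]), 0.86)]
[ 0.47596337 -0.14606015  0.2159668 ]
```

View pics/side1.png

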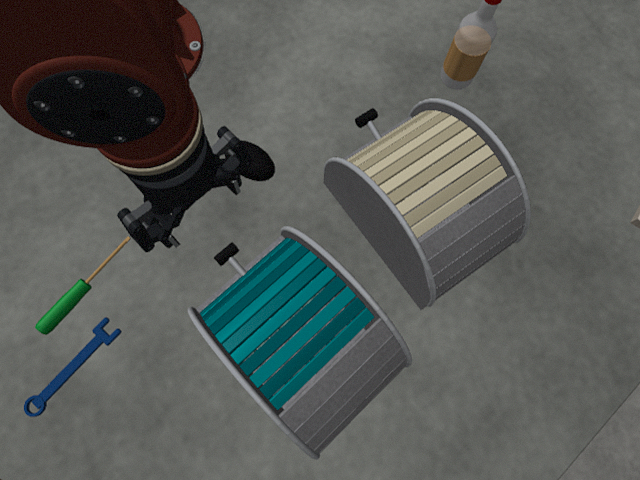

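The gripper hangs open above the teal knob, which is at pixel (227,253), and its fingers are lined up along y. Next I descend and pinch.

>>> arm_command([
  {"grip":1,"delta_pos":[-0.001,-0.001,0.045],"yaw":0},
  {"grip":1,"delta_pos":[0,0,0.045],"yaw":0},
  {"grip":1,"delta_pos":[0,0,0.044],"yaw":0},
  {"grip":1,"delta_pos":[0,0,0],"yaw":0},
  {"grip":0,"delta_pos":[0,0,0],"yaw":0},
  {"grip":0,"delta_pos":[0,0,0],"yaw":0},
  {"grip":0,"delta_pos":[0,0,0],"yaw":0},
  {"grip":0,"delta_pos":[0,0,0],"yaw":0},
], grip_force=40)

```text
time: 4.28
position: [0.4771, -0.1471, 0.0814]
orientation: [0.0, -0.021, 1.0, -0.0]
ft_force: [-0.7, -0.6, -0.2]
finger_gap: 0.0123
finger_force: 0.0
```

>>> arm_command([
  {"grip":0,"delta_pos":[0,0,0],"yaw":0},
  {"grip":0,"delta_pos":[0,0,0],"yaw":0},
  {"grip":0,"delta_pos":[0,0,0],"yaw":0},
  {"grip":0,"delta_pos":[0,0,0],"yaw":0},
])

```text
time: 4.78
position: [0.4767, -0.1468, 0.0806]
orientation: [-0.0, -0.021, 1.0, 0.0]
ft_force: [0.4, 0.4, 0.1]
finger_gap: 0.0002
finger_force: 0.0
```

The fingers closed fully, so the pinch missed the knob. I'll look before doing anything else.

```bash
python3 - <<'E'
from cell import r
import cv2,numpy as np
a=r.camera("side")
for n in ("teal_knob","teal_box"):print([(np.round(d["point"],4),round(d["conf"],2)) for d in r.place_of(n,"side")])
b=r.camera("top")
for n in ("teal_knob","teal_box"):print([(np.round(d["point"],4),round(d["conf"],2)) for d in r.place_of(n,"top")])
p=r.sense()["position"];print(p)
from scipy.spatial.transform import Rotation as R
def proj(c,X):
    k=r.get_calibration(c);q=k["orientation"];M=R.from_quat([q[1],q[2],q[3],q[0]]).as_matrix()
    u=k["mtx"]@(M.T@(np.array(X)-k["xyz"]));return u[:2]/u[2]
K=[.4763,-.148,.1025]
print("proj knob",proj("side",K),proj("top",K),"tcp",proj("side",p),proj("top",p))
cs=[]
for c,im in(("side",a),("top",b)):
    u,v=map(int,proj(c,K));u0=max(u-75,0);v0=max(v-75,0)
    cs.append(cv2.resize(im[v0:v0+150,u0:u0+150],(400,400),interpolation=cv2.INTER_CUBIC));print(u0,v0)
cv2.imwrite("pics/miss.png",np.hstack(cs)[:,:,::-1])
E
```

```text
[(array([ 0.476 , -0.1494,  0.1036]), 0.85)]
[(array([ 0.6378, -0.1446, -0.0012]), 0.78)]
[]
[]
[ 0.47680636 -0.14689276  0.080694  ]
proj knob [225.19579884 253.52676129] [414.23360745 275.60603575] tcp [228.41121367 257.18098889] [411.18224951 275.37128815]
150 178
339 200
```

View pics/miss.png

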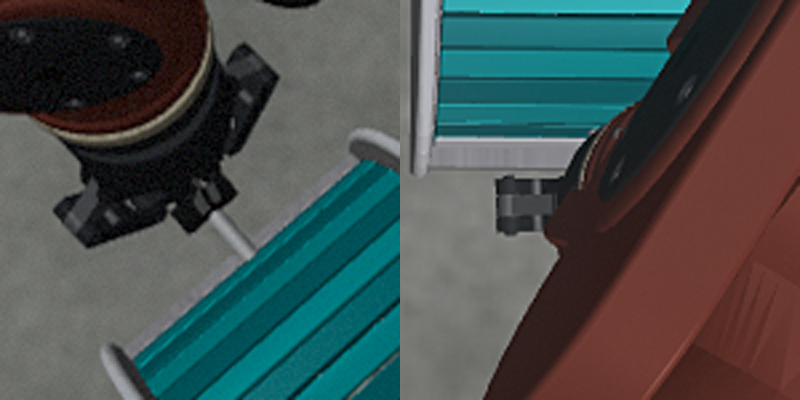

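```bash
python3 - <<'E'
from cell import r
import cv2,numpy as np
a=r.camera("side")
c=a[195:285,165:270].astype(float)
c=255*np.clip(c/150,0,1)**.5
cv2.imwrite("pics/zoom.png",cv2.resize(c.astype(np.uint8),None,fx=6,fy=6,interpolation=cv2.INTER_CUBIC)[:,:,::-1])
s=r.sense();print(s["finger_gap"],s["finger_force"],s["position"],s["ft_force"])
E
```

```text
0.00013401488109154896 0.0 [ 0.47679289 -0.14686298  0.08066965] [-0.19152007 -0.34967353 -0.89231578]
```

View pics/zoom.png

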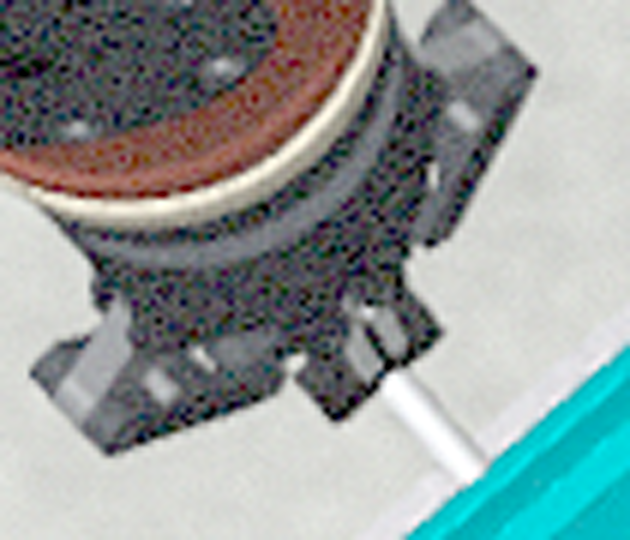

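>>> arm_command([
  {"grip":1,"delta_pos":[0,0,0],"yaw":0},
  {"grip":1,"delta_pos":[0,0,0],"yaw":0},
  {"grip":1,"delta_pos":[0,0,0],"yaw":0},
  {"grip":1,"delta_pos":[0,0,0],"yaw":0},
  {"grip":1,"delta_pos":[0,0,0],"yaw":0},
  {"grip":1,"delta_pos":[0,0,0],"yaw":0},
])

```text
time: 5.88
position: [0.4768, -0.1469, 0.0807]
orientation: [0.0, -0.021, 1.0, 0.0]
ft_force: [-0.0, 0.1, 0.3]
finger_gap: 0.0852
finger_force: 0.0
```

```bash
python3 - <<'E'
from cell import r
import cv2,numpy as np
a=r.camera("side")
c=a[195:285,165:270].astype(float)
c=255*np.clip(c/150,0,1)**.5
cv2.imwrite("pics/zoom2.png",cv2.resize(c.astype(np.uint8),None,fx=6,fy=6,interpolation=cv2.INTER_CUBIC)[:,:,::-1])
s=r.sense();print(s["finger_gap"],s["finger_force"],s["position"],s["ft_force"])
E
```

```text
0.08558944564596217 0.0 [ 0.47680452 -0.14688716  0.08070274] [ 0.36570595 -0.36161689 -0.05557254]
```

View pics/zoom2.png

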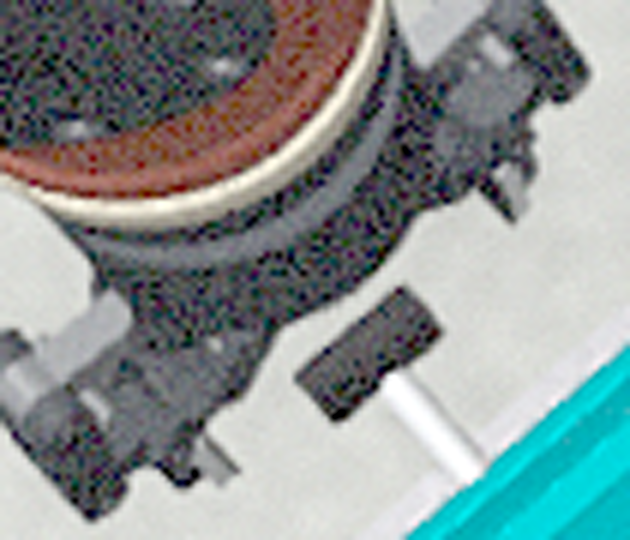

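The zoom shows the knob centred at about pixel (227,254). When shut, the fingertips were drawn over it, so they are probably above the knob. Lowering by 25 mm with the gripper open is safe, so I'll do that and close again.

>>> arm_command([
  {"grip":1,"delta_pos":[0,0,0.013],"yaw":0},
  {"grip":1,"delta_pos":[0,0,0.012],"yaw":0},
  {"grip":0,"delta_pos":[0,0,0],"yaw":0},
  {"grip":0,"delta_pos":[0,0,0],"yaw":0},
  {"grip":0,"delta_pos":[0,0,0],"yaw":0},
  {"grip":0,"delta_pos":[0,0,0],"yaw":0},
  {"grip":0,"delta_pos":[0,0,0],"yaw":0},
  {"grip":0,"delta_pos":[0,0,0],"yaw":0},
], grip_force=30)

```text
time: 6.92
position: [0.4771, -0.1475, 0.0563]
orientation: [0.0, -0.021, 1.0, -0.001]
ft_force: [-3.3, -3.8, 5.5]
finger_gap: 0.0354
finger_force: 30.8
```

```bash
python3 - <<'E'
from cell import r
import cv2,numpy as np
from scipy.spatial.transform import Rotation as R
a=r.camera("side")
c=a[195:285,165:270].astype(float)
c=255*np.clip(c/150,0,1)**.5
cv2.imwrite("pics/zoom3.png",cv2.resize(c.astype(np.uint8),None,fx=6,fy=6,interpolation=cv2.INTER_CUBIC)[:,:,::-1])
s=r.sense();print(s["finger_gap"],s["finger_force"],s["position"],s["ft_force"],s["joint_positions"])
def proj(c,X):
    k=r.get_calibration(c);q=k["orientation"];M=R.from_quat([q[1],q[2],q[3],q[0]]).as_matrix()
    u=k["mtx"]@(M.T@(np.array(X)-k["xyz"]));return u[:2]/u[2]
for dz in (0,.03):
  for sg in(-1,1): print("open tip zoom px",dz,(proj("side",[.4768,-.1469+sg*.0427,.0807+.013+dz])-[165,195])*6)
print("knob",(proj("side",[.4763,-.148,.1025])-[165,195])*6)
E
```

```text
0.0354783291410957 30.782893002033234 [ 0.47704958 -0.1475186   0.05628751] [-1.641979   -4.36266618  5.62315794] [-5.61965991e-01 -1.87369886e-01 -4.38298246e-01  1.31871853e+00
 -6.92281218e-04 -6.04478706e-01]
open tip zoom px 0 [237.87868907 470.88043256]
open tip zoom px 0 [502.53456255 250.52163629]
open tip zoom px 0.03 [210.98441714 441.50327713]
open tip zoom px 0.03 [487.26493503 212.80111142]
knob [361.17479306 351.16056773]
```

View pics/zoom3.png

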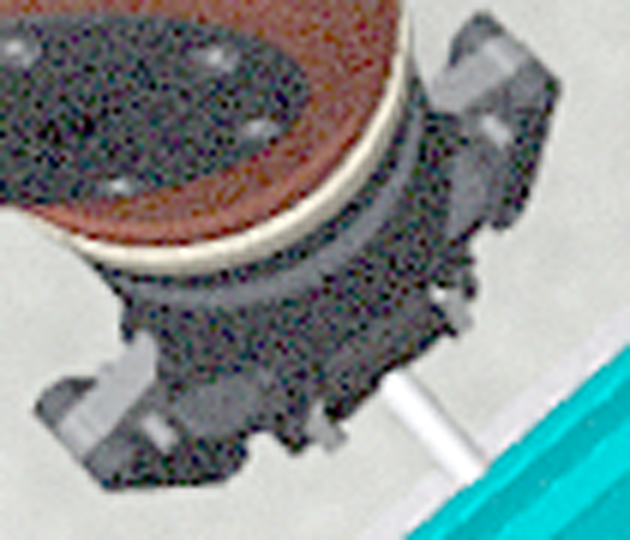

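The pinch is on the knob: gap 35 mm, force 31 N. Next I follow the arc, checking the force partway.

>>> arm_command([
  {"grip":0,"delta_pos":[-0.0028,0,-0.0068],"yaw":0},
  {"grip":0,"delta_pos":[-0.0028,0,-0.0067],"yaw":0},
  {"grip":0,"delta_pos":[-0.0034,0,-0.0065],"yaw":0},
  {"grip":0,"delta_pos":[-0.0034,0,-0.0065],"yaw":0},
  {"grip":0,"delta_pos":[-0.0079,0,-0.0124],"yaw":0},
  {"grip":0,"delta_pos":[-0.0089,0,-0.0116],"yaw":0},
  {"grip":0,"delta_pos":[0,0,0],"yaw":0},
], grip_force=50)

```text
time: 7.85
position: [0.5071, -0.1472, 0.1063]
orientation: [0.001, -0.021, 1.0, -0.001]
ft_force: [2.8, -11.0, -6.8]
finger_gap: 0.0347
finger_force: 51.9
```

>>> arm_command([
  {"grip":0,"delta_pos":[-0.0099,-0.001,-0.0108],"yaw":0},
  {"grip":0,"delta_pos":[-0.0108,0,-0.0099],"yaw":0},
  {"grip":0,"delta_pos":[-0.0116,0,-0.0089],"yaw":0},
  {"grip":0,"delta_pos":[-0.0124,0,-0.0079],"yaw":0},
  {"grip":0,"delta_pos":[0,0,0],"yaw":0},
])

```text
time: 8.48
position: [0.5513, -0.1468, 0.1429]
orientation: [-0.0, -0.021, 1.0, -0.002]
ft_force: [0.9, -13.4, -7.1]
finger_gap: 0.0344
finger_force: 54.0
```

>>> arm_command([
  {"grip":0,"delta_pos":[-0.013,-0.001,-0.0068],"yaw":0},
  {"grip":0,"delta_pos":[-0.0135,0,-0.0056],"yaw":0},
  {"grip":0,"delta_pos":[-0.014,-0.001,-0.0044],"yaw":0},
  {"grip":0,"delta_pos":[-0.0143,0,-0.0032],"yaw":0},
  {"grip":0,"delta_pos":[0,0,0],"yaw":0},
])

```text
time: 9.1
position: [0.6057, -0.1463, 0.1627]
orientation: [-0.001, -0.021, 1.0, -0.001]
ft_force: [-0.2, -12.9, -3.8]
finger_gap: 0.0344
finger_force: 51.1
```

>>> arm_command([
  {"grip":0,"delta_pos":[-0.0145,-0.001,-0.0019],"yaw":0},
  {"grip":0,"delta_pos":[-0.0146,0,-0.0006],"yaw":0},
  {"grip":0,"delta_pos":[-0.0146,0,0.0006],"yaw":0},
  {"grip":0,"delta_pos":[0,0,0],"yaw":0},
])

```text
time: 9.6
position: [0.6498, -0.1459, 0.1653]
orientation: [-0.0, -0.021, 1.0, -0.002]
ft_force: [-1.5, -13.1, 0.5]
finger_gap: 0.0344
finger_force: 49.5
```

>>> arm_command([
  {"grip":0,"delta_pos":[-0.003,0,0.0003],"yaw":0},
  {"grip":0,"delta_pos":[0,0,0],"yaw":0},
  {"grip":0,"delta_pos":[0,0,0],"yaw":0},
])

```text
time: 9.98
position: [0.6521, -0.1459, 0.165]
orientation: [-0.0, -0.021, 1.0, -0.002]
ft_force: [-1.6, -12.3, -0.3]
finger_gap: 0.0341
finger_force: 49.7
```

>>> arm_command([
  {"grip":0,"delta_pos":[-0.004,0,0.0006],"yaw":0},
  {"grip":0,"delta_pos":[0,0,0],"yaw":0},
  {"grip":0,"delta_pos":[0,0,0],"yaw":0},
])

```text
time: 10.35
position: [0.6561, -0.1459, 0.1648]
orientation: [-0.0, -0.021, 1.0, -0.002]
ft_force: [-1.5, -12.6, 2.0]
finger_gap: 0.0341
finger_force: 50.3
```

>>> arm_command([
  {"grip":0,"delta_pos":[-0.004,0,0.0008],"yaw":0},
  {"grip":0,"delta_pos":[0,0,0],"yaw":0},
  {"grip":0,"delta_pos":[0,0,0],"yaw":0},
])

```text
time: 10.72
position: [0.6604, -0.1458, 0.1642]
orientation: [0.0, -0.021, 1.0, -0.002]
ft_force: [-0.2, -13.4, 2.6]
finger_gap: 0.0343
finger_force: 49.5
```

```bash
python3 - <<'E'
from cell import r
import cv2,numpy as np
a=r.camera("side")
cv2.imwrite("pics/open1.png",a[:,:,::-1])
print([(np.round(d["point"],4),round(d["conf"],2)) for d in r.place_of("teal_knob","side")])
s=r.sense();print(s["finger_gap"],s["finger_force"],s["position"],s["ft_force"])
E
```

```text
[]
0.033978308857619766 49.476590577105526 [ 0.6603407  -0.14583849  0.16419609] [  0.15075636 -13.04899576   2.36164825]
```

View pics/open1.png

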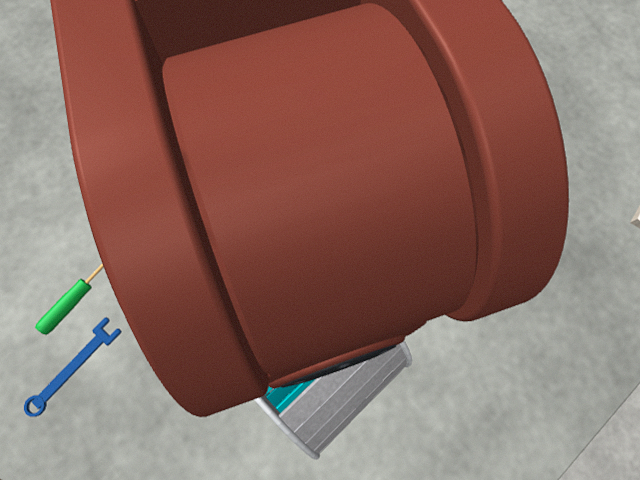

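The arm blocks the camera's view, so I'll keep feeling for the stop.

>>> arm_command([
  {"grip":0,"delta_pos":[-0.004,0,0.0008],"yaw":0},
  {"grip":0,"delta_pos":[0,0,0],"yaw":0},
  {"grip":0,"delta_pos":[-0.004,0,0.001],"yaw":0},
  {"grip":0,"delta_pos":[0,0,0],"yaw":0},
  {"grip":0,"delta_pos":[0,0,0],"yaw":0},
])

```text
time: 11.45
position: [0.6628, -0.1458, 0.1636]
orientation: [-0.005, -0.02, 1.0, -0.002]
ft_force: [-33.2, -13.2, 20.8]
finger_gap: 0.0339
finger_force: 50.1
```

That is the stop: the force rose to −33 N. I'll relax the push, release, lift, and back away clear of the view.

>>> arm_command([
  {"grip":0,"delta_pos":[0.004,0,-0.001],"yaw":0},
  {"grip":0,"delta_pos":[0,0,0],"yaw":0},
  {"grip":1,"delta_pos":[0,0,0],"yaw":0},
  {"grip":1,"delta_pos":[0,0,0],"yaw":0},
  {"grip":1,"delta_pos":[0,0,0],"yaw":0},
  {"grip":1,"delta_pos":[0,0,0],"yaw":0},
  {"grip":1,"delta_pos":[0,0,0],"yaw":0},
  {"grip":1,"delta_pos":[0,0,0],"yaw":0},
])

```text
time: 12.45
position: [0.6642, -0.1428, 0.1631]
orientation: [0.0, -0.021, 1.0, 0.0]
ft_force: [-0.0, 0.3, -0.4]
finger_gap: 0.0853
finger_force: 0.0
```

>>> arm_command([
  {"grip":1,"delta_pos":[0,0,-0.03],"yaw":0},
  {"grip":1,"delta_pos":[0,0,-0.04],"yaw":0},
  {"grip":1,"delta_pos":[0,0,-0.04],"yaw":0},
  {"grip":1,"delta_pos":[0.04,0,-0.02],"yaw":0},
  {"grip":1,"delta_pos":[0.05,0.0,0],"yaw":0},
  {"grip":1,"delta_pos":[0.05,0.0,0],"yaw":0},
  {"grip":1,"delta_pos":[0.05,0.0,0],"yaw":0},
  {"grip":1,"delta_pos":[0,0,0],"yaw":0},
])

```text
time: 13.45
position: [0.4721, -0.1508, 0.2938]
orientation: [0.0, -0.021, 1.0, -0.0]
ft_force: [1.0, -0.5, -0.1]
finger_gap: 0.0858
finger_force: 0.0
```

```bash
python3 - <<'E'
from cell import r
import cv2,numpy as np
a=r.camera("side")
cv2.imwrite("pics/open2.png",a[:,:,::-1])
for n in("teal_knob","teal_box"):print([(np.round(d["point"],4),round(d["conf"],2)) for d in r.place_of(n,"side")])
print(r.sense()["position"])
E
```

```text
[(array([ 0.6486, -0.1463,  0.2159]), 0.97)]
[(array([ 6.393e-01, -1.450e-01, -5.000e-04]), 0.64)]
[ 0.47497132 -0.15121886  0.29337116]
```

View pics/open2.png

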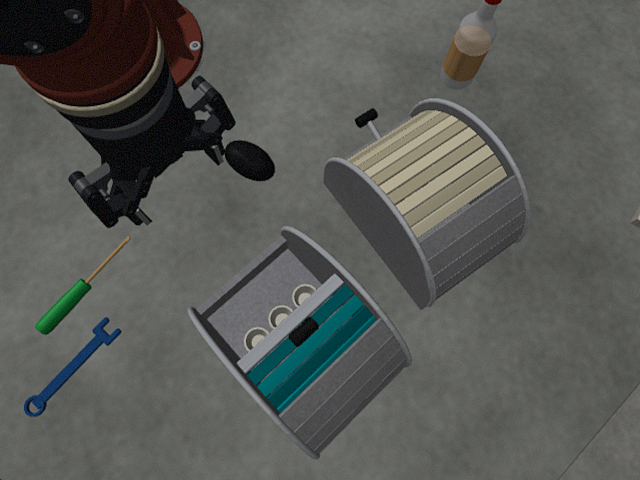

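The picture shows the teal box open, with its knob over the top at (303,331) and the crucibles showing inside. The cream shutter is shut, and the gripper is well clear.

```bash
python3 - <<'E'
from cell import r
import numpy as np
for i in range(3):
    r.camera("side");print([(np.round(d["point"],4),round(d["conf"],2)) for d in r.place_of("teal_knob","side")])
print(r.sign_off())
E
```

```text
[(array([ 0.6518, -0.1477,  0.2135]), 0.6)]
[(array([ 0.6511, -0.1466,  0.2155]), 0.86)]
[(array([ 0.6482, -0.147 ,  0.2136]), 0.89)]
the job is handed in; nothing more can be done
None
```

The teal shutter is rolled back to its stop and stayed open after I let go, the cream shutter is still shut, and I handed the job in at about 14 s of the 38 s allowed, with the arm clear of both boxes.

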